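# Lock the lens canister in its earthquake keeper

### The arm

A 6-joint arm with a two-finger parallel gripper is mounted at the origin on the work surface. World frame = base frame: x ahead of the robot, y to its left, z up, the work surface at z = 0. Lengths are in mm, angles in rad, forces in N, time in s.
With the tool pointing down it reaches from about 350 to 775 mm from the base axis. Payload 5.5 kg.
Tool frame: the origin (TCP) lies between the finger pads, 19 mm behind the fingertips; this is the grasp point; z points along the fingers, y is the line along which they close (so a half turn about z gives the same grasp; the last joint's range is limited). The gripper opens to 85 mm and grips with 20 to 120 N. Pads are 22 mm wide; open, the fingers measure 114 mm over their backs; the gripper's body (76 mm by 85 mm) begins 54 mm behind the grasp point. The pads swing forward as they close: fully open they stand 13 mm farther back than shut.
Start: joints at [1.073, 0.313, 0.046, 1.304, 0, 1.431], TCP at [201.399, 538.617, 250.023] pointing down, gripper open.
Joint ranges: [-2.76, 2.76], [-0.86, 1.69], [-1.03, 1.26], [-2.2, 2.34], [-1.47, 1.5], [-3.14, 3.14]. Speed limits (rad/s): [2.57, 2.57, 3.14, 3.14, 3.14, 3.14].

### API

Orientations are given as a unit quaternion [w, x, y, z].
In Python, from bench import state, camera, finish_job gives the robot as it stands.
- The arm moves only by the tool jog_arm, never from a script. Its argument "rows" is a list of rows, each an object of numbers: "grip": the finger opening in mm, from 0 to 85.4; "tx", "ty", "tz": the shift along the world's x, y, z in mm; "rx", "ry", "rz": the turn, a rotation vector about the world's x, y, z in degrees. A call has exactly 5 rows; each row is the pose to reach, as a shift and turn from the pose commanded when the call began; what a row does not reach only later rows make up. A row lasts 1/8 s, in which the tool goes at most 62.5 mm and 10.7 degrees, less where a joint would pass 70% of its speed; a pose out of reach is approached as far as the arm can. A call with a gripper value outside its range is refused whole. The fingers move at their own pace and stop on an object; "newtons" is the grip in N (left out, the last holds). Time passes only in rows, so rows that repeat a pose let the fingers close, or fill a call up. It gives the time, the measured TCP pose, the force, the opening and the grip force at its end, in the units of the state.
- state(): the state, without advancing time (a new reading comes with each control period).
- camera(name): name is "scene" or "top" or "wrist"; returns a dict with "color" (384x512x3 uint8, red, green, blue), "z_map" (384x512 float32, mm along the optical axis (not along the pixel's ray), 0 where there is no reading), "intrinsics" (3x3 intrinsics, pixels), "eye" and "rotation" of the camera in the world. Camera axes: x right, y down, z forward; pixel columns grow to the right and rows downward; lengths in mm; the calibration is good to about 2 mm. A picture is of the moment at which its call begins.
- finish_job(): hands the job in; it is judged then, once.
The state is a dict: "clock": time; "q": joint angles; "joint_velocities": joint speeds; "joint_torque": joint torques, N m; "ee_pos": TCP position; "tool_rot": TCP orientation; "ft_force": force on the tool from outside, world axes, zero at the start; "moment": the same for the moment, N m; "finger_gap": opening from 0.0 (shut) to 1.0 (fully open); "grasp_force": force on a finger pad.
Only numpy, scipy, OpenCV 4.12 (cv2) and the standard library are available. Lean on these libraries where they do the work, as an engineer would, in place of code of your own. Each camera call takes 0.05 s, during which the arm holds its last target. There are 200 camera calls.

### The job

Slide the blue canister across the shelf, upright, all the way back into the open bay of the wooden keeper stand. Then take the raised grip of the keeper bar and turn it clockwise, pressing the tapered peg down firmly all the while you turn, until the bar lies square across the front of the bay and the peg's brass collar is fully home on its block, so that it holds when you let go. Leave the lens, hood, cup and clamp where they are.

Things in the scene. Friction and masses are not known exactly. Their poses are not given: they have to be found in the camera images.
- stand: Fixed pale-wood keeper stand. Origin on the shelf surface, middle of the bay; x points into the bay (away from its open front), y left, z up. Side rails 10 mm thick, 30 mm high, x = +12 to +57 mm, 98 mm apart; back rail's face at x = +45 mm. Peg block 50 x 50 x 45 mm high with a vertical tapered hole, centred at x = -57, y = -90 mm; a 12 mm high strip joins it to the right rail.
- bay_home (a point): Middle of the bay on the shelf surface (the stand's origin and axes), marked by a flat cork disc 94 mm across: the middle of the canister's underside comes here when the canister touches the back rail.
- canister: Loose closed canister of translucent blue plastic with a white ribbed twist cap, 90 mm in diameter, 84 mm tall, about 0.3 to 0.55 kg, standing upright; origin at the centre of its underside. Too wide to grasp. It starts 11 to 17 cm in front of the bay, clear of the keeper bar.
- keeper_grip (a point): On the vertical peg axis, 10 mm under the top of the grip: TCP point for a grasp from above. Grip: dark wood, 70 mm long, 16 thick (pinch this), 33 high, on top of the keeper bar and parallel to it. Bar: 14 x 14 mm, reaching 116 mm from the axis to its orange end, which lies along this point's -x. The point is 97 mm above the shelf with the peg raised, 87 mm when home.
- keeper_tip (a point): Middle of the orange end face of the keeper bar, 116 mm from the peg axis, 29 mm below keeper_grip.
- peg_collar (a point): Centre of the underside of the brass collar (32 mm across, 6 mm thick) on the peg; 55 mm above the shelf when fully raised, 45 mm (touching the block, no gap) when home.
- peg (a joint): Depth of the peg in m: 0 raised, 0.010 home (hard stop). Friction 8 N. The taper acts as a spring of 1.2 N/mm about a depth that grows evenly with the turn, -1.5 mm at keeper = 0 to 10 mm at keeper = 1.57. Pressed without turning it takes up to 20 N and springs part way back; turned without pressing it stays 4 to 7 mm too high; pressed (8 to 15 N) while turned it goes home and holds.
- keeper (a joint): Turn of bar and grip about the vertical peg axis, rad, growing clockwise seen from above: 0 when the bar points along the stand's -x (towards the robot), 1.571 along the stand's +y, square across the front of the bay, 5 mm clear of a canister that is home. Starts at 0.07 to 0.30; friction 0.2 N m, stays where left.
- lens: Bystander: silver macro lens standing upright, 66 mm in diameter, 88 mm tall, 0.45 kg; origin at the centre of its underside.
- hood: Bystander: charcoal ring-shaped lens hood, 76 mm in diameter, 50 mm tall; origin at the centre of its underside.
- cup: Bystander: white ceramic espresso cup with a handle, 66 mm in diameter, 60 mm tall; origin at the centre of its underside.
- clamp: Bystander: aluminium quick release clamp, 60 x 50 mm, 24 mm high, with a black latch sticking up to about 50 mm; origin at the centre of its underside.
Things that resemble listed ones, but are neither listed nor needed, are in the scene too. Leave any green or pink look-alike of the canister alone.

How it is judged:
By the outcome, as a careful person would: the job done as asked, in the order asked, and still so for the second after the job is handed in, with the robot touching nothing.
It also fails if it takes over 51 s, if anything falls off the work surface, if the arm or the gripper's body presses on something with over 40 N, if the wrist force passes 120 N, or if a joint passes its speed limit or range.

## Working session

There is one attempt and no reset: what is moved stays moved. The work goes in short steps, Python scripts to look and compute and a tool call to move; the robot and the scene stay as the last step left them, time stands still between calls to the robot, and variables do not carry over. Pictures are saved under pics/ and viewed, at most 10 in all, crops included, and the job is handed in when it is done.

Besides the shell and the picture viewer there is one more tool, called after "Emit:" as a command line: name --argument value ..., lists and objects as JSON in quotes. jog_arm: Moves the arm, as the interface text tells. Its arguments: {"type":"object","properties":{"rows":{"type":"array"},"newtons":{"type":"number"}},"required":["rows"]}

```bash
mkdir -p pics; cat > h.py <<'E'
import numpy as np,cv2
from bench import state,camera,finish_job
def cloud(c):
    z=c["z_map"];K=np.array(c["intrinsics"]);v,u=np.mgrid[:z.shape[0],:z.shape[1]]
    p=np.stack([(u-K[0,2])/K[0,0]*z,(v-K[1,2])/K[1,1]*z,z],-1)
    P=p@np.array(c["rotation"]).T+np.array(c["eye"]); P[z==0]=np.nan
    return P
def save(n,img,s=1):
    cv2.imwrite(n,cv2.resize(img[...,::-1],None,fx=s,fy=s,interpolation=cv2.INTER_CUBIC))
E
python3 - <<'E'
from h import *
s=state();print({k:np.round(v,3) for k,v in s.items()})
for n in("scene","top"):
    c=camera(n);save(f"pics/{n}0.png",c["color"],1.5);np.savez(f"{n}0.npz",**c);print(n,c["eye"],np.round(c["rotation"],2))
E
```

```text
{'clock': np.float64(0.0), 'q': array([ 1.073,  0.314,  0.045,  1.304, -0.   ,  1.431]), 'joint_velocities': array([-0.001,  0.   ,  0.001,  0.   ,  0.001,  0.001]), 'joint_torque': array([-0.0000e+00, -4.8063e+01,  2.9853e+01,  1.9000e-02, -0.0000e+00,
        0.0000e+00]), 'ee_pos': array([201.159, 538.158, 249.098]), 'tool_rot': array([-0.   ,  0.178,  0.984, -0.001]), 'ft_force': array([ 0.062, -0.416,  0.652]), 'moment': array([-0.001,  0.053, -0.046]), 'grasp_force': np.float64(0.0), 'finger_gap': np.float64(0.999)}
scene [1139.54066904  379.86377211  698.75790887] [-0.2   0.44  0.8  -0.36]
top [ 407.18522496   16.95647267 1031.8342845 ] [ 0.05 -0.7   0.71 -0.05]
```

```bash
sed -i 's/np.array(c\["rotation"\]).T/R(c).T/' h.py; cat >> h.py <<'E'
from scipy.spatial.transform import Rotation
def R(c):
    q=np.array(c["rotation"]);return Rotation.from_quat(np.r_[q[1:],q[0]]).as_matrix()
E
```

```text
(no output)
```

View pics/top0.png

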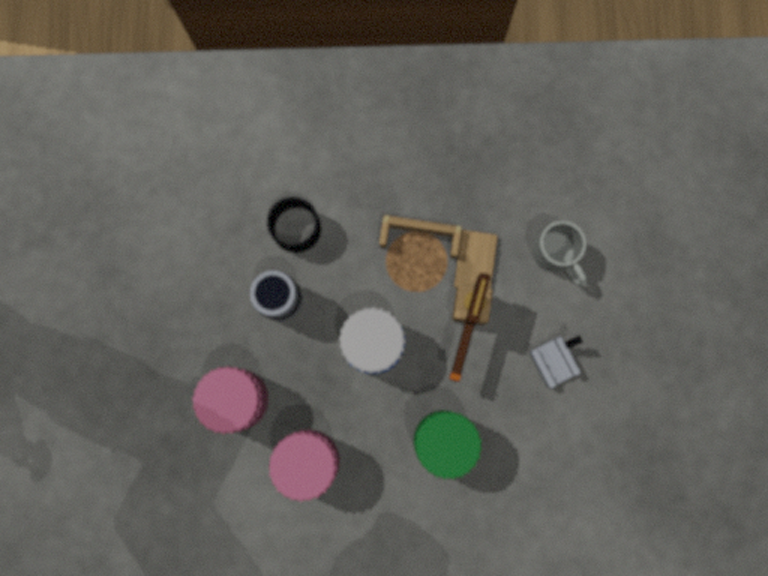

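View pics/scene0.png

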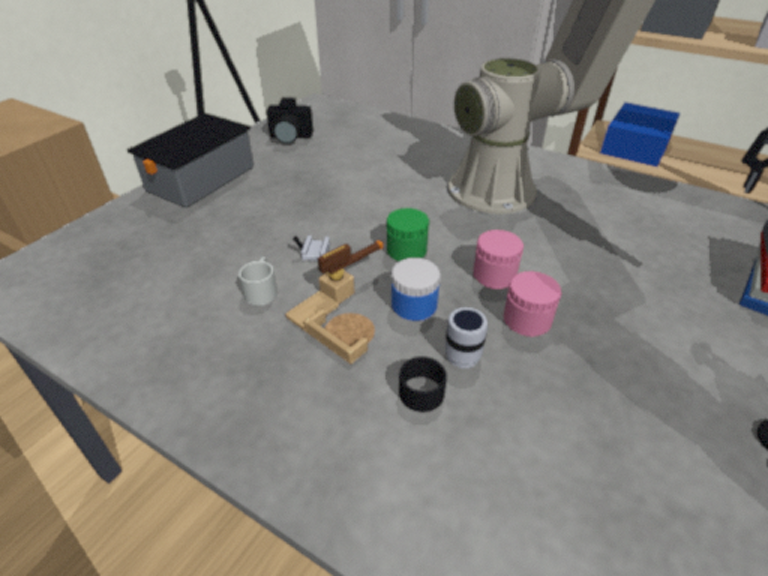

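The blue canister is the white-capped one at top (372,340) / scene (415,290), the only one with a blue body. The look-alikes are green at top (448,445) and pink at (229,400) and (304,466). The cork disc is at (417,262), the peg block and bar at (475,300), and the orange tip at (456,377). Next I'll measure these.

```bash
python3 - <<'E'
from h import *
c=dict(np.load("top0.npz"));P=cloud(c);I=c["color"].astype(int)
X,Y,Z=P[...,0],P[...,1],P[...,2]
hsv=cv2.cvtColor(c["color"],cv2.COLOR_RGB2HSV)
v,u=np.mgrid[:384,:512]
print("table z",np.nanmedian(Z))
def circ(p):
    (x,y),r=cv2.minEnclosingCircle(p.astype(np.float32));return np.round([x,y,r,*np.median(p,0)],1)
m=(np.hypot(u-248,v-227)<28)&(Z>70)&(Z<95);p=P[m];print("cap",circ(p[:,:2]),np.median(p[:,2]),m.sum())
wood=(hsv[...,1]>70)&(hsv[...,0]<25)&(u>245)&(u<340)&(v>135)&(v<260)
m=wood&(Z<8)&(np.hypot(u-278,v-175)<26);p=P[m];print("cork",circ(p[:,:2]),p[:,:2].mean(0),m.sum())
m=wood&(Z>22)&(Z<36);p=P[m];n,l=cv2.connectedComponents(m.astype(np.uint8))
for i in range(1,n):
    q=P[l==i]
    if len(q)>15: r=cv2.minAreaRect(q[:,:2].astype(np.float32));print("rail",len(q),np.round(q.mean(0),1),r,np.round(cv2.boxPoints(r),0).tolist())
m=(Z>38)&(Z<50)&(u>295)&(u<335)&(v>150)&(v<220)&wood;q=P[m];print("block",m.sum(),np.round(q.mean(0),1),cv2.minAreaRect(q[:,:2].astype(np.float32)))
m=(Z>58)&(Z<125)&(u>290)&(u<340)&(v>170)&(v<260);q=P[m];print("bar",len(q),np.percentile(q[:,2],[5,25,50,75,95]))
g=P[m&(Z>98)];print("grip",len(g),g.mean(0),cv2.minAreaRect(g[:,:2].astype(np.float32)))
b=P[m&(Z<86)];print("bar",b.mean(0),cv2.minAreaRect(b[:,:2].astype(np.float32)))
o=(hsv[...,1]>150)&(hsv[...,0]<14)&(hsv[...,2]>130)&(v>235)&(v<260)&(u>290)&(u<320);print("tip",o.sum(),np.nanmean(P[o],0))
for n,a,b_ in(("hood",195,149),("lens",182,196),("green",298,296),("pink",203,310),("cup",375,162),("clamp",371,241)):
    m=(np.hypot(u-a,v-b_)<32)&(Z>12);q=P[m];print(n,circ(q[:,:2]),np.percentile(q[:,2],95))
save("pics/crop.png",c["color"][140:260,220:345],6)
E
```

```text
table z 0.6992466426038391
cap [479.8  42.3  45.  479.4  42.3] 84.52624374682068 1432
cork [604.7 -30.   50.5 604.9 -26.3] [604.68595939 -26.16380547] 1293
rail 439 [646.1 -33.6  30.2] ((637.972900390625, -31.934303283691406), (117.74446868896484, 45.6260986328125), 79.686767578125) [[605.0, -86.0], [650.0, -94.0], [671.0, 22.0], [626.0, 30.0]]
block 270 [ 531.  -100.9   45.2] ((531.84912109375, -104.17256927490234), (49.436397552490234, 50.5130500793457), 79.60749053955078)
bar 637 [ 62.23542668  74.58591322  78.83481455 107.22082068 109.80451296]
grip 277 [ 530.97226409 -103.77216181  107.45180935] ((531.5585327148438, -104.48678588867188), (16.161657333374023, 70.22051239013672), 72.67723083496094)
bar [473.25339434 -84.59474755  73.27107809] ((489.7283020019531, -87.70884704589844), (30.493606567382812, 140.76805114746094), 67.90876770019531)
tip 10 [427.40392687 -69.76251867  76.04672017]
hood [657.9 155.3  38.1 659.9 156.5] 52.769515808778586
lens [571.  177.2  56.4 543.9 173.6] 91.80642882493771
green [335.6 -57.3  45.3 336.8 -55.9] 87.07213488803973
pink [312.3 139.6  45.6 314.6 136.7] 87.2636665427211
cup [ 597.8 -243.1   50.1  602.8 -247.8] 62.06740271879794
clamp [ 447.6 -227.9   41.3  448.9 -226.4] 44.07134109954551
```

View pics/crop.png

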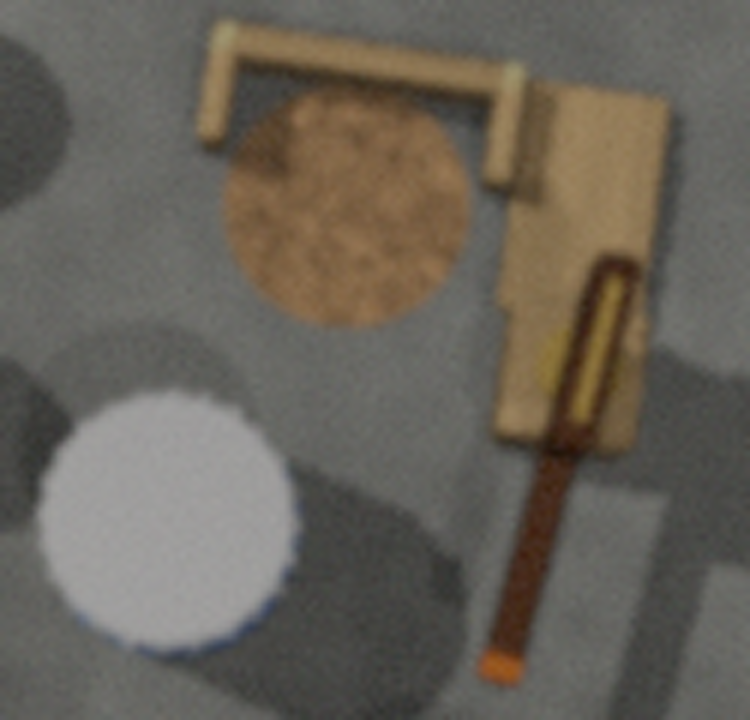

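The crop confirms it: a blue rim shows under the white cap at crop (170,520), next to the cork bay, block and bar.

- **Stand:** origin (604, -25.8), yaw -10.3°. Rails, block and cork agree.
- **Peg axis:** (531.8, -104.3), with the keeper at about 0.12 rad.
- **Canister:** (479.8, 42.3), which is about (-134, +45) in the stand frame.

I'll cradle it with the fingers 60 mm apart and approach from behind.

Emit:
jog_arm --rows '[{"tx": 45, "ty": -40, "rz": 2, "grip": 60}, {"tx": 80, "ty": -90, "rz": 4, "grip": 60}, {"tx": 110, "ty": -145, "rz": 6, "grip": 60}, {"tx": 135, "ty": -200, "rz": 8, "grip": 60}, {"tx": 155, "ty": -258, "rz": 10.2, "grip": 60}]' --newtons 40

```text
$.rows[0]: bad value
```

Emit:
jog_arm --rows '[{"tx": 12, "ty": -58, "grip": 60}, {"tx": 24, "ty": -116, "grip": 60}, {"tx": 36, "ty": -172, "tz": -10, "grip": 60}, {"tx": 49, "ty": -224, "tz": -50, "grip": 60}, {"tx": 49.5, "ty": -225, "tz": -90, "grip": 60}]'

```text
$.rows[0]: bad value
```

```bash
python3 - <<'E'
from h import *
s=state();print({k:np.round(v,3) for k,v in s.items() if k in("clock","q","ee_pos","tool_rot","ft_force","finger_gap")})
c=camera("wrist");save("pics/w1.png",c["color"],1.2)
E
```

```text
{'clock': np.float64(0.1), 'q': array([1.073, 0.314, 0.045, 1.304, 0.   , 1.431]), 'ee_pos': array([201.165, 538.215, 249.206]), 'tool_rot': array([-0.   ,  0.178,  0.984, -0.001]), 'ft_force': array([ 0.096, -0.059, -0.865]), 'finger_gap': np.float64(1.004)}
```

View pics/w1.png

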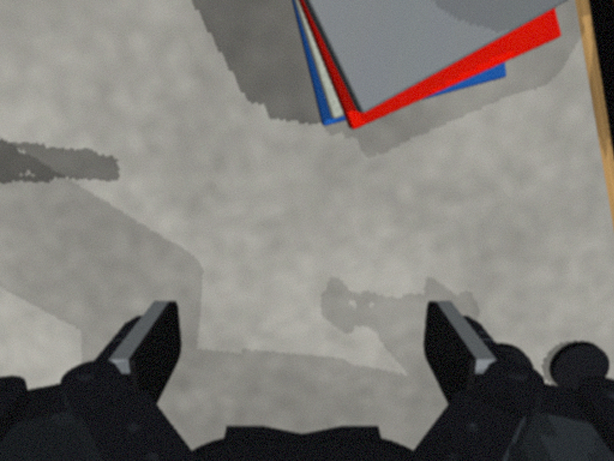

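Both moves were refused, so the arm hasn't moved and the wrist picture shows only bare table and the open fingers. Rows probably need every field.

Emit:
jog_arm --rows '[{"grip": 60, "tx": 45, "ty": -40, "tz": 0, "rx": 0, "ry": 0, "rz": 2}, {"grip": 60, "tx": 80, "ty": -90, "tz": 0, "rx": 0, "ry": 0, "rz": 4}, {"grip": 60, "tx": 110, "ty": -145, "tz": 0, "rx": 0, "ry": 0, "rz": 6}, {"grip": 60, "tx": 135, "ty": -200, "tz": 0, "rx": 0, "ry": 0, "rz": 8}, {"grip": 60, "tx": 155, "ty": -258, "tz": 0, "rx": 0, "ry": 0, "rz": 10.2}]' --newtons 40

```text
clock: 0.78
ee_pos: [357.1, 278.9, 249.8]
tool_rot: [0.0, 0.089, 0.996, 0.0]
ft_force: [0.1, -0.7, -0.2]
finger_gap: 0.707
grasp_force: 0.0
```

Emit:
jog_arm --rows '[{"grip": 60, "tx": 12, "ty": -58, "tz": 0, "rx": 0, "ry": 0, "rz": 0}, {"grip": 60, "tx": 24, "ty": -116, "tz": 0, "rx": 0, "ry": 0, "rz": 0}, {"grip": 60, "tx": 36, "ty": -172, "tz": -10, "rx": 0, "ry": 0, "rz": 0}, {"grip": 60, "tx": 49, "ty": -224, "tz": -50, "rx": 0, "ry": 0, "rz": 0}, {"grip": 60, "tx": 49.5, "ty": -225, "tz": -90, "rx": 0, "ry": 0, "rz": 0}]'

```text
clock: 1.4
ee_pos: [407.4, 52.6, 159.7]
tool_rot: [0.002, 0.093, 0.996, -0.0]
ft_force: [-0.5, 1.1, 0.2]
finger_gap: 0.698
grasp_force: 0.0
```

```bash
python3 - <<'E'
from h import *
s=state();print({k:np.round(v,3) for k,v in s.items() if k in("clock","q","ee_pos","tool_rot","ft_force","finger_gap")})
c=camera("wrist");save("pics/w2.png",c["color"],1.2)
E
```

```text
{'clock': np.float64(1.4), 'q': array([-0.067,  0.048, -0.51 ,  1.01 , -0.   ,  0.118]), 'ee_pos': array([407.396,  52.615, 159.661]), 'tool_rot': array([ 0.002,  0.093,  0.996, -0.   ]), 'ft_force': array([-0.541,  1.053,  0.193]), 'finger_gap': np.float64(0.698)}
```

View pics/w2.png

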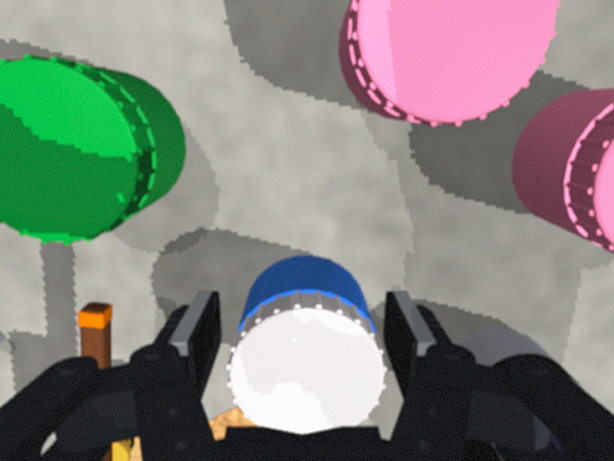

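The blue canister is centred between the fingers at (307,360), and the green and pink look-alikes are well clear. Next I lower behind it.

Emit:
jog_arm --rows '[{"grip": 60, "tx": 0, "ty": 0, "tz": -45, "rx": 0, "ry": 0, "rz": 0}, {"grip": 60, "tx": 0, "ty": 0, "tz": -90, "rx": 0, "ry": 0, "rz": 0}, {"grip": 60, "tx": 0, "ty": 0, "tz": -121, "rx": 0, "ry": 0, "rz": 0}, {"grip": 60, "tx": 9.8, "ty": -1.8, "tz": -121, "rx": 0, "ry": 0, "rz": 0}, {"grip": 60, "tx": 19.7, "ty": -3.6, "tz": -121, "rx": 0, "ry": 0, "rz": 0}]'

```text
clock: 2.08
ee_pos: [427.5, 52.1, 40.4]
tool_rot: [0.001, 0.089, 0.996, 0.0]
ft_force: [0.7, -0.5, 0.2]
finger_gap: 0.701
grasp_force: 0.0
```

Emit:
jog_arm --rows '[{"grip": 60, "tx": 8, "ty": -1.5, "tz": 0, "rx": 0, "ry": 0, "rz": 0}, {"grip": 60, "tx": 15, "ty": -6, "tz": 0, "rx": 0, "ry": 0, "rz": 0}, {"grip": 60, "tx": 23, "ty": -12, "tz": 0, "rx": 0, "ry": 0, "rz": 0}, {"grip": 60, "tx": 31, "ty": -18, "tz": 0, "rx": 0, "ry": 0, "rz": 0}, {"grip": 60, "tx": 39, "ty": -23, "tz": 0, "rx": 0, "ry": 0, "rz": 0}]'

```text
clock: 2.7
ee_pos: [464.9, 29.4, 40.4]
tool_rot: [0.0, 0.089, 0.996, 0.001]
ft_force: [-5.4, 3.6, 8.4]
finger_gap: 0.706
grasp_force: 0.0
```

```bash
cat > can.py <<'E'
from h import *
def can():
    c=camera("scene");P=cloud(c);hsv=cv2.cvtColor(c["color"],cv2.COLOR_RGB2HSV)
    m=(hsv[...,1]<60)&(hsv[...,2]>120)&(abs(P[...,2]-84)<6)&(P[...,0]>430)&(P[...,0]<680)&(abs(P[...,1])<95)
    n,l,st,_=cv2.connectedComponentsWithStats(m.astype(np.uint8));i=1+np.argmax(st[1:,4]);p=P[l==i][:,:2]
    ctr,r=cv2.minEnclosingCircle(p.astype(np.float32))
    d=np.array(ctr)-[604,-25.8];t=ee=np.array(state()["ee_pos"])[:2]-[604,-25.8]
    E=np.array([[.984,-.179],[.179,.984]])
    print("can",np.round(ctr,1),"r",round(r,1),"med",np.round(np.median(p,0),1),"stand",np.round(E@d,1),"tcp stand",np.round(E@t,1),len(p),state()["clock"],np.round(state()["ft_force"],1))
    return c
E
python3 - <<'E'
from can import *
c=can()
c0=dict(np.load("scene0.npz"));import can as k;k.camera=lambda n:c0;k.can()
E
```

```text
can [510.2  22.2] r 45.8 med [515.7  24.7] stand [-100.9   30.5] tcp stand [-145.1   28.9] 575 2.75 [-2.4  1.3  4.4]
can [479.8  45.1] r 46.5 med [484.4  45.7] stand [-134.9   47.5] tcp stand [-145.1   28.9] 566 2.75 [-2.4  1.3  4.4]
```

Emit:
jog_arm --rows '[{"grip": 60, "tx": 8, "ty": -5.5, "tz": 0, "rx": 0, "ry": 0, "rz": 0}, {"grip": 60, "tx": 17, "ty": -11.5, "tz": 0, "rx": 0, "ry": 0, "rz": 0}, {"grip": 60, "tx": 25, "ty": -17, "tz": 0, "rx": 0, "ry": 0, "rz": 0}, {"grip": 60, "tx": 34, "ty": -23, "tz": 0, "rx": 0, "ry": 0, "rz": 0}, {"grip": 60, "tx": 42, "ty": -29, "tz": 0, "rx": 0, "ry": 0, "rz": 0}]'

```text
clock: 3.38
ee_pos: [506.8, 0.5, 40.3]
tool_rot: [0.0, 0.089, 0.996, 0.001]
ft_force: [-5.0, 4.6, 8.0]
finger_gap: 0.703
grasp_force: 0.0
```

Emit:
jog_arm --rows '[{"grip": 60, "tx": 8, "ty": -5.5, "tz": 0, "rx": 0, "ry": 0, "rz": 0}, {"grip": 60, "tx": 16.5, "ty": -11, "tz": 0, "rx": 0, "ry": 0, "rz": 0}, {"grip": 60, "tx": 22, "ty": -12, "tz": 0, "rx": 0, "ry": 0, "rz": 0}, {"grip": 60, "tx": 28, "ty": -13, "tz": 0, "rx": 0, "ry": 0, "rz": 0}, {"grip": 60, "tx": 31, "ty": -13.7, "tz": 0, "rx": 0, "ry": 0, "rz": 0}]'

```text
clock: 4.0
ee_pos: [537.4, -13.7, 40.3]
tool_rot: [-0.0, 0.09, 0.996, -0.0]
ft_force: [-6.8, 1.8, 8.3]
finger_gap: 0.702
grasp_force: 0.0
```

```bash
python3 - <<'E'
from can import *
can()
E
```

```text
can [583.1 -21.6] r 46.3 med [587.7 -18.5] stand [-21.3   0.4] tcp stand [-67.3  -0. ] 624 4.05 [-5.4  1.2  7.1]
```

Emit:
jog_arm --rows '[{"grip": 60, "tx": 0, "ty": 0, "tz": 4, "rx": 0, "ry": 0, "rz": 0}, {"grip": 60, "tx": 5, "ty": -0.9, "tz": 4, "rx": 0, "ry": 0, "rz": 0}, {"grip": 60, "tx": 10, "ty": -1.8, "tz": 4, "rx": 0, "ry": 0, "rz": 0}, {"grip": 60, "tx": 14, "ty": -2.5, "tz": 4, "rx": 0, "ry": 0, "rz": 0}, {"grip": 60, "tx": 18, "ty": -3.3, "tz": 4, "rx": 0, "ry": 0, "rz": 0}]'

```text
clock: 4.68
ee_pos: [555.6, -16.9, 43.1]
tool_rot: [-0.0, 0.09, 0.996, 0.0]
ft_force: [-5.2, 1.0, 5.1]
finger_gap: 0.703
grasp_force: 0.0
```

Emit:
jog_arm --rows '[{"grip": 60, "tx": 2, "ty": -0.4, "tz": 0, "rx": 0, "ry": 0, "rz": 0}, {"grip": 60, "tx": 3, "ty": -0.6, "tz": 0, "rx": 0, "ry": 0, "rz": 0}, {"grip": 60, "tx": 4, "ty": -0.7, "tz": 0, "rx": 0, "ry": 0, "rz": 0}, {"grip": 60, "tx": 5, "ty": -0.9, "tz": 0, "rx": 0, "ry": 0, "rz": 0}, {"grip": 60, "tx": 5, "ty": -0.9, "tz": 0, "rx": 0, "ry": 0, "rz": 0}]'

```text
clock: 5.3
ee_pos: [559.1, -17.6, 42.7]
tool_rot: [-0.002, 0.09, 0.996, 0.0]
ft_force: [-8.1, 1.0, 6.4]
finger_gap: 0.697
grasp_force: 0.0
```

```bash
python3 - <<'E'
from can import *
c=can();save("pics/s2.png",c["color"][130:290,150:350],4)
E
```

```text
can [603.4 -24.5] r 45.9 med [608.8 -21.6] stand [-0.9  1.2] tcp stand [-45.7   0.1] 645 5.35 [-8.3  1.6  6.5]
```

View pics/s2.png

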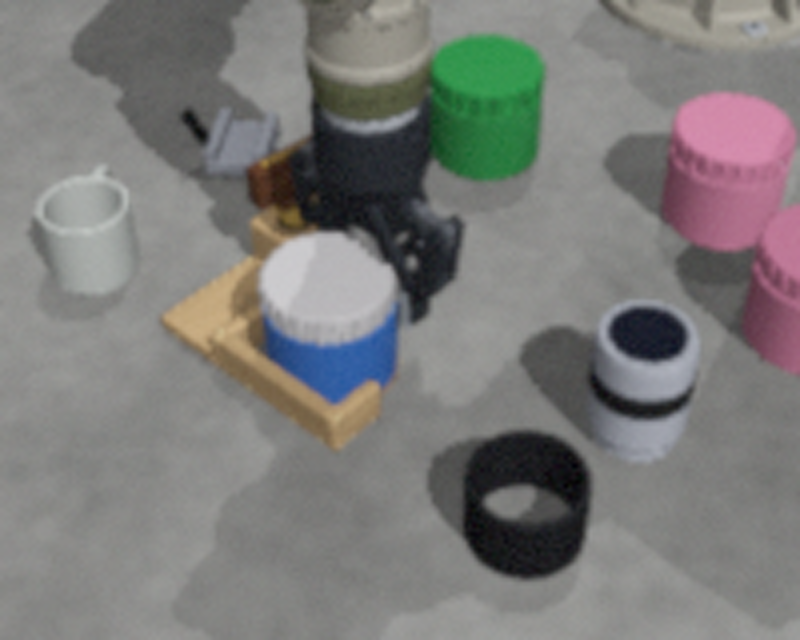

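The picture shows the canister upright between the rails, against or almost against the back rail at (330,400). I'll press slightly further to make sure it is seated.

Emit:
jog_arm --rows '[{"grip": 60, "tx": 1, "ty": -0.2, "tz": 0, "rx": 0, "ry": 0, "rz": 0}, {"grip": 60, "tx": 2, "ty": -0.4, "tz": 0, "rx": 0, "ry": 0, "rz": 0}, {"grip": 60, "tx": 3, "ty": -0.6, "tz": 0, "rx": 0, "ry": 0, "rz": 0}, {"grip": 60, "tx": 3, "ty": -0.6, "tz": 0, "rx": 0, "ry": 0, "rz": 0}, {"grip": 60, "tx": 3, "ty": -0.6, "tz": 0, "rx": 0, "ry": 0, "rz": 0}]'

```text
clock: 5.98
ee_pos: [559.4, -17.6, 42.4]
tool_rot: [-0.004, 0.09, 0.996, 0.0]
ft_force: [-15.0, 1.4, 11.4]
finger_gap: 0.703
grasp_force: 0.0
```

Force rose with almost no motion, so the canister is home. I back off, lift and go over the grip.

Emit:
jog_arm --rows '[{"grip": 60, "tx": -15, "ty": 2.7, "tz": 0, "rx": 0, "ry": 0, "rz": 0}, {"grip": 60, "tx": -31, "ty": 5.6, "tz": 0, "rx": 0, "ry": 0, "rz": 0}, {"grip": 60, "tx": -36, "ty": 6.5, "tz": 30, "rx": 0, "ry": 0, "rz": 0}, {"grip": 60, "tx": -36, "ty": 6.5, "tz": 90, "rx": 0, "ry": 0, "rz": 0}, {"grip": 50, "tx": -36, "ty": 6.5, "tz": 137, "rx": 0, "ry": 0, "rz": 0}]'

```text
clock: 6.6
ee_pos: [529.1, -12.3, 182.1]
tool_rot: [0.002, 0.09, 0.996, -0.0]
ft_force: [0.3, 0.3, -0.7]
finger_gap: 0.589
grasp_force: 0.0
```

Emit:
jog_arm --rows '[{"grip": 50, "tx": 2, "ty": -31, "tz": 0, "rx": 0, "ry": 0, "rz": -2.4}, {"grip": 50, "tx": 3, "ty": -62, "tz": 0, "rx": 0, "ry": 0, "rz": -4.8}, {"grip": 50, "tx": 4.2, "ty": -92.3, "tz": 0, "rx": 0, "ry": 0, "rz": -7.1}, {"grip": 50, "tx": 4.2, "ty": -92.3, "tz": 0, "rx": 0, "ry": 0, "rz": -7.1}, {"grip": 50, "tx": 4.2, "ty": -92.3, "tz": -20, "rx": 0, "ry": 0, "rz": -7.1}]'

```text
clock: 7.22
ee_pos: [533.7, -104.9, 161.1]
tool_rot: [0.002, 0.151, 0.988, -0.0]
ft_force: [-0.5, 0.4, -0.8]
finger_gap: 0.583
grasp_force: 0.0
```

```bash
python3 - <<'E'
from can import *
can()
c=camera("wrist");P=cloud(c);Z=P[...,2]
m=(Z>100)&(Z<114)&(np.hypot(P[...,0]-532,P[...,1]+104)<45);g=P[m]
print(len(g),np.round(g.mean(0),1),cv2.minAreaRect(g[:,:2].astype(np.float32)));print(np.round(state()["ee_pos"],1),np.round(state()["q"],2),np.round(state()["tool_rot"],3))
save("pics/w3.png",c["color"],1.2)
c=camera("top");P=cloud(c)
m=(abs(P[...,2]-84)<5)&(np.hypot(P[...,0]-604,P[...,1]+26)<52);p=P[m][:,:2];print("can top",cv2.minEnclosingCircle(p.astype(np.float32)),p.mean(0),len(p))
E
```

```text
can [603.5 -22.9] r 45.7 med [607.3 -21.3] stand [-1.   2.8] tcp stand [-57.2 -89.8] 659 7.275 [-1.4 -0.7 -1.7]
3448 [ 528.  -104.4  105.8] ((530.4326171875, -105.18433380126953), (16.028656005859375, 69.38928985595703), 72.44517517089844)
[ 531.1 -103.5  158.2] [-0.34  0.3  -0.21  1.07  0.   -0.04] [-0.001  0.151  0.989  0.   ]
can top ((603.8045654296875, -24.77070426940918), 45.547340393066406) [604.03230342 -22.91467458] 1277
```

View pics/w3.png

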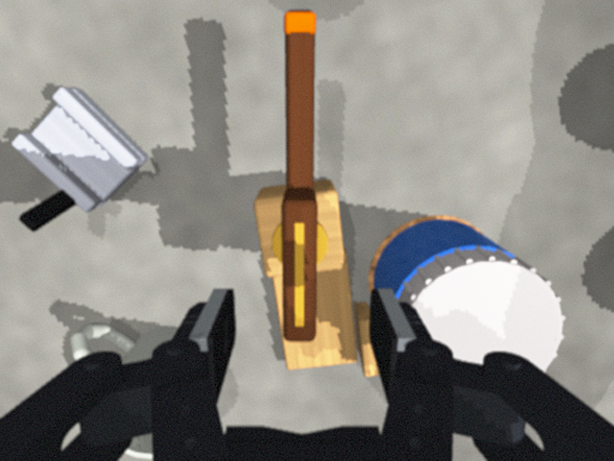

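The grip (300,265) is centred between the fingers and aligned, and the canister (470,300) is beside it on the bay. Next I descend and close.

Emit:
jog_arm --rows '[{"grip": 50, "tx": 0, "ty": 0, "tz": -30, "rx": 0, "ry": 0, "rz": 0}, {"grip": 50, "tx": 0, "ty": 0, "tz": -50, "rx": 0, "ry": 0, "rz": 0}, {"grip": 50, "tx": 0, "ty": 0, "tz": -62, "rx": 0, "ry": 0, "rz": 0}, {"grip": 30, "tx": 0, "ty": 0, "tz": -62, "rx": 0, "ry": 0, "rz": 0}, {"grip": 10, "tx": 0, "ty": 0, "tz": -62, "rx": 0, "ry": 0, "rz": 0}]' --newtons 100

```text
clock: 8.0
ee_pos: [532.4, -104.8, 99.1]
tool_rot: [0.001, 0.151, 0.988, -0.001]
ft_force: [-3.8, -6.7, 5.8]
finger_gap: 0.175
grasp_force: 66.8
```

Emit:
jog_arm --rows '[{"grip": 5, "tx": 0, "ty": 0, "tz": 0, "rx": 0, "ry": 0, "rz": 0}, {"grip": 5, "tx": 0, "ty": 0, "tz": 0, "rx": 0, "ry": 0, "rz": 0}, {"grip": 5, "tx": 0, "ty": 0, "tz": 0, "rx": 0, "ry": 0, "rz": 0}, {"grip": 5, "tx": 0, "ty": 0, "tz": 0, "rx": 0, "ry": 0, "rz": 0}, {"grip": 5, "tx": 0, "ty": 0, "tz": 0, "rx": 0, "ry": 0, "rz": 0}]'

```text
clock: 8.62
ee_pos: [532.3, -105.0, 99.1]
tool_rot: [0.001, 0.151, 0.988, -0.001]
ft_force: [-2.2, -2.3, 6.5]
finger_gap: 0.169
grasp_force: 98.6
```

Emit:
jog_arm --rows '[{"grip": 5, "tx": 0, "ty": 0, "tz": -1, "rx": 0, "ry": 0, "rz": 0}, {"grip": 5, "tx": 0, "ty": 0, "tz": -2, "rx": 0, "ry": 0, "rz": -1}, {"grip": 5, "tx": 0, "ty": 0, "tz": -2.5, "rx": 0, "ry": 0, "rz": -3}, {"grip": 5, "tx": 0, "ty": 0, "tz": -3, "rx": 0, "ry": 0, "rz": -5}, {"grip": 5, "tx": 0, "ty": 0, "tz": -3.2, "rx": 0, "ry": 0, "rz": -7}]'

```text
clock: 9.25
ee_pos: [532.4, -105.0, 96.3]
tool_rot: [0.001, 0.212, 0.977, -0.001]
ft_force: [-3.7, -3.9, 8.9]
finger_gap: 0.167
grasp_force: 99.1
```

Emit:
jog_arm --rows '[{"grip": 5, "tx": 0, "ty": 0, "tz": -1.2, "rx": 0, "ry": 0, "rz": -3}, {"grip": 5, "tx": 0, "ty": 0, "tz": -1.8, "rx": 0, "ry": 0, "rz": -6}, {"grip": 5, "tx": 0, "ty": 0, "tz": -2.3, "rx": 0, "ry": 0, "rz": -9}, {"grip": 5, "tx": 0, "ty": 0, "tz": -2.7, "rx": 0, "ry": 0, "rz": -12}, {"grip": 5, "tx": 0, "ty": 0, "tz": -3.1, "rx": 0, "ry": 0, "rz": -15}]'

```text
clock: 9.88
ee_pos: [532.3, -105.2, 93.4]
tool_rot: [0.001, 0.338, 0.941, -0.001]
ft_force: [-2.6, -3.2, 9.3]
finger_gap: 0.166
grasp_force: 99.2
```

Emit:
jog_arm --rows '[{"grip": 5, "tx": 0, "ty": 0, "tz": -0.8, "rx": 0, "ry": 0, "rz": -3}, {"grip": 5, "tx": 0, "ty": 0, "tz": -1.2, "rx": 0, "ry": 0, "rz": -6}, {"grip": 5, "tx": 0, "ty": 0, "tz": -1.6, "rx": 0, "ry": 0, "rz": -9}, {"grip": 5, "tx": 0, "ty": 0, "tz": -2, "rx": 0, "ry": 0, "rz": -12}, {"grip": 5, "tx": 0, "ty": 0, "tz": -2.4, "rx": 0, "ry": 0, "rz": -15}]'

```text
clock: 10.5
ee_pos: [532.3, -105.3, 91.0]
tool_rot: [0.001, 0.458, 0.889, -0.001]
ft_force: [-3.9, -4.3, 9.9]
finger_gap: 0.164
grasp_force: 99.3
```

Emit:
jog_arm --rows '[{"grip": 5, "tx": 0, "ty": 0, "tz": -0.5, "rx": 0, "ry": 0, "rz": -3}, {"grip": 5, "tx": 0, "ty": 0, "tz": -1, "rx": 0, "ry": 0, "rz": -6}, {"grip": 5, "tx": 0, "ty": 0, "tz": -1.4, "rx": 0, "ry": 0, "rz": -9}, {"grip": 5, "tx": 0, "ty": 0, "tz": -1.8, "rx": 0, "ry": 0, "rz": -12}, {"grip": 5, "tx": 0, "ty": 0, "tz": -2.2, "rx": 0, "ry": 0, "rz": -15}]'

```text
clock: 11.12
ee_pos: [532.2, -105.4, 89.1]
tool_rot: [0.001, 0.57, 0.822, -0.001]
ft_force: [-6.4, -4.2, 15.5]
finger_gap: 0.167
grasp_force: 99.9
```

Emit:
jog_arm --rows '[{"grip": 5, "tx": 0, "ty": 0, "tz": 0, "rx": 0, "ry": 0, "rz": -3}, {"grip": 5, "tx": 0, "ty": 0, "tz": 0, "rx": 0, "ry": 0, "rz": -6}, {"grip": 5, "tx": 0, "ty": 0, "tz": 0, "rx": 0, "ry": 0, "rz": -9}, {"grip": 5, "tx": 0, "ty": 0, "tz": 0, "rx": 0, "ry": 0, "rz": -12}, {"grip": 5, "tx": 0, "ty": 0, "tz": 0, "rx": 0, "ry": 0, "rz": -15}]'

```text
clock: 11.75
ee_pos: [532.1, -105.5, 89.2]
tool_rot: [0.002, 0.672, 0.74, -0.001]
ft_force: [-4.4, -3.7, 13.6]
finger_gap: 0.167
grasp_force: 99.6
```

Emit:
jog_arm --rows '[{"grip": 5, "tx": 0, "ty": 0, "tz": 0, "rx": 0, "ry": 0, "rz": -4}, {"grip": 5, "tx": 0, "ty": 0, "tz": 0, "rx": 0, "ry": 0, "rz": -8}, {"grip": 5, "tx": 0, "ty": 0, "tz": 0, "rx": 0, "ry": 0, "rz": -12}, {"grip": 5, "tx": 0, "ty": 0, "tz": 0, "rx": 0, "ry": 0, "rz": -15.8}, {"grip": 5, "tx": 0, "ty": 0, "tz": 0, "rx": 0, "ry": 0, "rz": -15.8}]'

```text
clock: 12.38
ee_pos: [531.9, -105.5, 89.1]
tool_rot: [0.002, 0.768, 0.641, -0.001]
ft_force: [-6.0, -4.3, 13.3]
finger_gap: 0.167
grasp_force: 99.7
```

```bash
python3 - <<'E'
from can import *
c=can();save("pics/s4.png",c["color"][130:290,150:350],4)
s=state();print(np.round(s["q"],3),np.round(s["ee_pos"],1))
c=camera("top");P=cloud(c);Z=P[...,2];hsv=cv2.cvtColor(c["color"],cv2.COLOR_RGB2HSV)
o=(hsv[...,1]>150)&(hsv[...,0]<14)&(hsv[...,2]>110)&(np.hypot(P[...,0]-552,P[...,1]-10)<40)&(Z>40);print("tip",o.sum(),np.nanmean(P[o],0))
E
```

```text
can [601.7 -23.5] r 46.9 med [607.4 -20.9] stand [-2.7  1.8] tcp stand [-56.6 -91.4] 664 12.425 [-6.  -3.8 13.1]
[-0.343  0.352 -0.312  0.904 -0.003  1.407] [ 531.9 -105.6   89.1]
tip 14 [551.70367557   2.71534855  66.14588548]
```

View pics/s4.png

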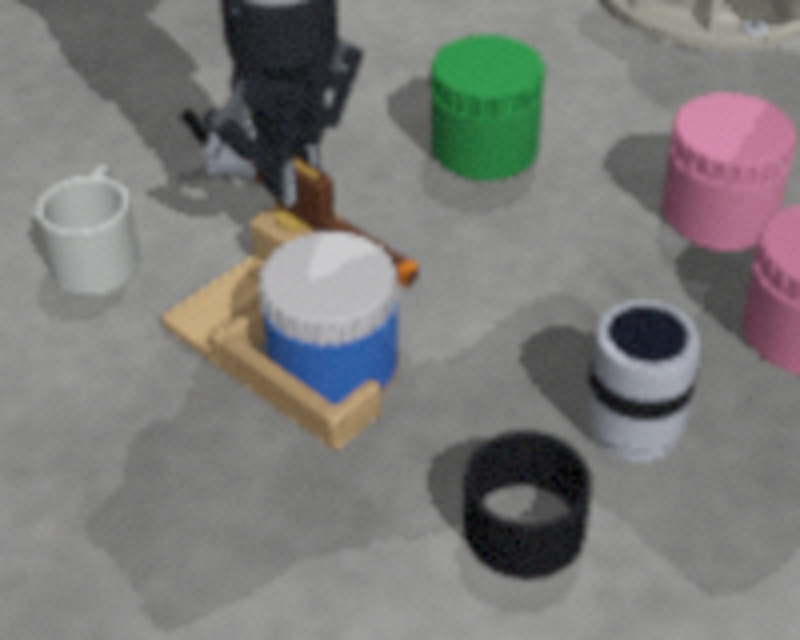

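Yaw is square at -10.3°, the bar tip points at 79.3° (target 79.7°), the bar top is at 66 mm (65 expected when home), and the press is 13 N. The picture shows the bar across the canister's front with the orange end at (407,270). Next I release and lift.

Emit:
jog_arm --rows '[{"grip": 40, "tx": 0, "ty": 0, "tz": 1, "rx": 0, "ry": 0, "rz": 0}, {"grip": 40, "tx": 0, "ty": 0, "tz": 2, "rx": 0, "ry": 0, "rz": 0}, {"grip": 40, "tx": 0, "ty": 0, "tz": 2, "rx": 0, "ry": 0, "rz": 0}, {"grip": 40, "tx": 0, "ty": 0, "tz": 20, "rx": 0, "ry": 0, "rz": 0}, {"grip": 40, "tx": 0, "ty": 0, "tz": 45, "rx": 0, "ry": 0, "rz": 0}]'

```text
clock: 13.1
ee_pos: [531.1, -103.8, 131.5]
tool_rot: [-0.001, 0.767, 0.642, -0.0]
ft_force: [0.7, -1.0, 0.3]
finger_gap: 0.465
grasp_force: 0.0
```

Emit:
jog_arm --rows '[{"grip": 40, "tx": 0, "ty": 0, "tz": 50, "rx": 0, "ry": 0, "rz": 0}, {"grip": 40, "tx": -20, "ty": -20, "tz": 90, "rx": 0, "ry": 0, "rz": 0}, {"grip": 40, "tx": -60, "ty": -50, "tz": 110, "rx": 0, "ry": 0, "rz": 0}, {"grip": 40, "tx": -100, "ty": -80, "tz": 110, "rx": 0, "ry": 0, "rz": 0}, {"grip": 40, "tx": -130, "ty": -110, "tz": 110, "rx": 0, "ry": 0, "rz": 0}]'

```text
clock: 13.72
ee_pos: [400.7, -214.7, 242.4]
tool_rot: [0.0, 0.767, 0.642, 0.0]
ft_force: [0.5, -0.1, 0.7]
finger_gap: 0.466
grasp_force: 0.0
```

```bash
python3 - <<'E'
from can import *
can()
c=camera("top");P=cloud(c);Z=P[...,2];hsv=cv2.cvtColor(c["color"],cv2.COLOR_RGB2HSV);D=np.hypot(P[...,0]-531.8,P[...,1]+104.3)
o=(hsv[...,1]>150)&(hsv[...,0]<14)&(hsv[...,2]>110)&(np.hypot(P[...,0]-552,P[...,1]-10)<40)&(Z>40);print("tip",o.sum(),np.nanmean(P[o],0))
g=P[(D<42)&(Z>85)&(Z<115)];print("grip",len(g),g.mean(0),cv2.minAreaRect(g[:,:2].astype(np.float32)))
p=P[(abs(Z-84)<5)&(np.hypot(P[...,0]-604,P[...,1]+26)<52)][:,:2];print("can",cv2.minEnclosingCircle(p.astype(np.float32)),len(p))
save("pics/t5.png",c["color"][140:260,220:345],6)
c=camera("scene");save("pics/s5.png",c["color"][150:260,180:290],7)
E
```

```text
can [603.  -22.9] r 45.7 med [606.9 -20.9] stand [-1.5  2.6] tcp stand [-168.3 -225.3] 658 13.775 [-2.2 -1.2 -0.4]
tip 11 [552.57048375   3.89495791  65.29361047]
grip 285 [ 530.77339557 -103.89947159   96.6527155 ] ((531.5311279296875, -104.4022216796875), (69.8198471069336, 16.79964828491211), 79.0782699584961)
can ((604.03857421875, -24.70960807800293), 45.50939178466797) 1356
```

View pics/t5.png

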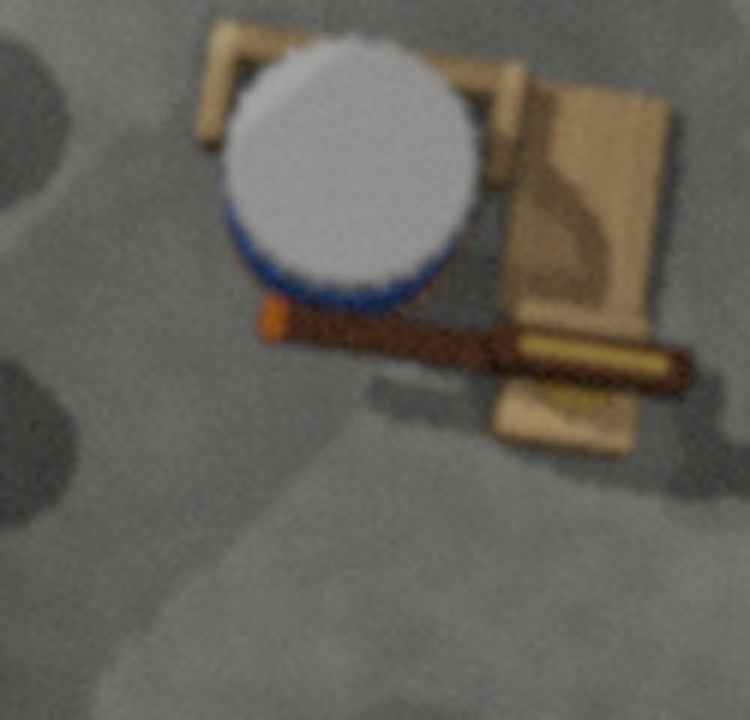

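The top view shows the canister in the bay at (350,165), with the bar square across its front, orange tip at (273,318), peg block at (570,400). The grip top dropped about 10 mm, so the collar is home. The bar held after release.

```bash
python3 -c "from bench import finish_job;print(finish_job())"
```

```text
the job is handed in; nothing more can be done
None
```

The job is handed in at about 14 s: the canister is upright against the back rail, the keeper bar measures within about 1° of square across the bay and held after release, and the grip's 10 mm drop puts the peg collar home. The arm touched nothing else.

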